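# Pack the fruit-jelly lesson caddy

### The arm

A 6-joint arm with a two-finger parallel gripper is mounted at the origin on the work surface. World frame = base frame: x ahead of the robot, y to its left, z up, the work surface at z = 0. Lengths are in m, angles in degrees, forces in N, time in s.
With the tool pointing down it reaches from about 0.375 to 0.9 m from the base axis. Payload 3.1 kg.
Tool frame: the origin (TCP) lies midway between the tips of the shut fingers; the grasp point (between the pads) lies 19 mm behind it; z points along the fingers, y is the line along which they close (so a half turn about z gives the same grasp; the last joint's range is limited). The gripper opens to 87 mm and grips with 3 to 60 N. Pads are 19 mm wide; open, the fingers measure 117 mm over their backs; the gripper's body (75 mm by 190 mm) begins 51 mm behind the grasp point.
Start: joints at [67.065, 30.224, 82.088, -0, 67.689, -10.227], TCP at [0.137, 0.61, 0.223] pointing down, gripper open.
Joint ranges: [-176.69, 176.69], [-43.24, 126.21], [12.49, 139.97], [-82, 262], [0, 151.66], [-163.58, 163.58]. Speed limits (degrees/s): [159.86, 159.86, 180, 180, 180, 180].

### API

Orientations are given as a 3x3 rotation matrix whose columns are the frame's x, y, z axes.
In Python, from rig import bot, capture gives the robot as it stands.
- The arm moves only by the tool pendant, called as name(argument=value, ...), one argument or row to a line, values as JSON. Schema: {"type":"object","properties":{"motion":{"type":"array","items":{"type":"object","properties":{"d":{"type":"array","items":{"type":"number"},"minItems":3,"maxItems":3},"turn_vec":{"type":"array","items":{"type":"number"},"minItems":3,"maxItems":3},"finger_gap":{"type":"number"}},"additionalProperties":false,"required":["finger_gap"]},"minItems":1,"maxItems":20},"only":{"type":"string"},"quiet":{"type":"boolean"},"lines":{"type":"string"}},"required":["motion"],"additionalProperties":false}. motion is a list of rows, 1 to 20 of them, each an object with the fields d (a list: dx, dy, dz in m), turn_vec (a list: a rotation vector rx, ry, rz in degrees), finger_gap (the opening from 0.0 (shut) to 1.0 (fully open)); a field left out counts as zero (the opening has to be given); each row is the pose to reach, as a shift and turn from the pose commanded when the call began, along the tool's axes at that moment; what a row does not reach only later rows make up. A row lasts 1/10 s, in which the tool goes at most 0.05 m and 8.59 degrees, less where a joint would pass 70% of its speed; a pose out of reach is approached as far as the arm can. The fingers move at their own pace and stop on an object; the grip force is fixed at half the most. Time passes only in rows, so rows that do not move let the fingers close. The tool returns the time, the measured TCP pose, the force, the opening and the grip force at its end. only (a regular expression) keeps the lines of the reply that match it, lines (a string "A,B") keeps lines A to B, and quiet returns only ok. Input that does not fit is refused with a message, and nothing moves.
- bot.read_state(): the state, without advancing time (a new reading comes with each control period).
- capture(name): name is "scene" or "side" or "wrist"; returns a dict with "color" (400x640x3 uint8, red, green, blue), "K" (3x3 intrinsics, pixels), "view" (4x4, takes a point from world to camera coordinates); the wrist camera has in their place "mount" (4x4, takes a point from camera to tool coordinates, whose origin is the TCP and whose axes are the flange's). Camera axes: x right, y up, looking along -z (the intrinsics and any distortion apply to the point x, -y, -z); pixel columns grow to the right and rows downward; lengths in m; the calibration is good to about 2 mm. A picture is of the moment at which its call begins: read the wrist's pose just before it. There is no depth.
- bot.hand_in(): hands the job in; it is judged then, once.
The state is a dict: "time_s": time; "joint_positions": joint angles; "qvel": joint speeds; "tau": joint torques, N m; "position": TCP position; "tcp_rot": TCP orientation; "force": force on the tool from outside, world axes, zero at the start; "moment": the same for the moment, N m; "opening": opening from 0.0 (shut) to 1.0 (fully open); "grasp_force": force on a finger pad.
Only numpy, scipy, OpenCV 4.12 (cv2) and the standard library are available. Lean on these libraries where they do the work, as an engineer would, in place of code of your own. Each camera call takes 0.05 s, during which the arm holds its last target. There are 200 camera calls.

### The job

Pack the lesson caddy: work the sugar refractometer up out of its tight storage block and stand it upright in the narrow round well, stand the tall steel cup upright in the wide round well, and set the star-shaped cutter, knob up, flat on the floor of the square well. The flower-shaped cutter and the squat cup are not part of the kit: leave them where they are. Let go of everything at the end.

Things in the scene. Friction and masses are not known exactly. Their poses are not given: they have to be found in the camera images.
- refractometer: Upright plain tube, 32 mm diameter, 100 mm tall, 0.12 kg, aluminium below, black rubber sleeve above, lens on top. Origin: centre of its bottom face, z along it to the top. It starts in the storage block's bore, bottom 10 mm above the table, upper 50 mm protruding; sprung pads resist with 4 to 10 N: grip firmly, draw at least 55 mm straight up with small twists.
- storage_block: Fixed wooden block, 76 x 76 mm, 60 mm high, with a vertical bore 34 mm wide and 50 mm deep at its centre, lined with two sprung black rubber pads. Origin: centre of its underside, on the table; z up. It does not move.
- tall_cup: Stainless straight-sided open cup, 54 mm outer diameter, 80 mm tall, wall 3 mm, about 0.13 kg, standing upright on the table. Origin: centre of its underside; z up to the mouth.
- squat_cup: Look-alike, to be left alone: stainless straight-sided open cup, 68 mm outer diameter, 42 mm tall. Origin: centre of its underside.
- star_cutter: Press cutter: solid steel six-pointed star, 62 mm across the points, 14 mm thick, with an upright round wooden knob in the middle (26 mm diameter, straight sides, from 14 to 50 mm above the underside); about 0.11 kg. Origin: centre of its underside; z up through the knob.
- flower_cutter: Look-alike, to be left alone: same steel and same wooden knob as the star cutter, but a flower with five round petals, 63 mm across. Origin: centre of its underside.
- narrow_well: Well with a round hole 50 mm in diameter, 42 mm deep, floor 8 mm above its underside, rim 50 mm above its underside (white plastic, 90 x 90 mm outside; the wells sit side by side in the caddy, centres 94 mm apart, their order varies). Origin: centre of its underside, which is 5 mm above the table; z up, x and y along its sides.
- wide_well: Well with a round hole 74 mm in diameter, 32 mm deep, floor 8 mm above its underside, rim 40 mm above its underside (white plastic, 90 x 90 mm outside; the wells sit side by side in the caddy, centres 94 mm apart, their order varies). Origin: centre of its underside, which is 5 mm above the table; z up, x and y along its sides.
- square_well: Well with a square hole 80 x 80 mm, 16 mm deep, floor 8 mm above its underside, rim 24 mm above its underside (white plastic, 90 x 90 mm outside; the wells sit side by side in the caddy, centres 94 mm apart, their order varies). Origin: centre of its underside, which is 5 mm above the table; z up, x and y along its sides.
- caddy: Fixed grey plastic caddy, an open tray 112 mm (x) by 296 mm (y, its long side, plus a small lug at each end), 30 mm high, holding the three wells in a row along its y. Origin: centre of its underside, on the table. It does not move.
There are look-alikes about, which are no part of the job. What is shaped like the tall_cup but blue or turquoise is not meant. Of the things shaped like the refractometer, the aluminium one is meant.

How it is judged (in metres and radians):
At the end, for the whole second after the job is handed in: Refractometer in the narrow well, tall cup in the wide, star cutter knob up in the square: each on the well floor (4 mm), within 13 mm (refractometer) or 14 mm of its centre, upright to 0.12 rad, at rest; flower cutter and squat cup within 20 mm of where they began (horizontal distance between refractometer and narrow_well below 0.013 m and z of refractometer in the frame of narrow_well between 0.004 and 0.012 m and angle between each of refractometer, tall_cup, star_cutter's own z axis and vertical below 0.12 rad and linear speed of each of refractometer, tall_cup, star_cutter below 0.02 m/s and horizontal distance between tall_cup and wide_well below 0.014 m and z of tall_cup in the frame of wide_well between 0.004 and 0.012 m and horizontal distance between star_cutter and square_well below 0.014 m and z of star_cutter in the frame of square_well between 0.004 and 0.012 m and distance of each of flower_cutter, squat_cup from where it was at the start of the episode below 0.02 m); the robot touches nothing.
It fails at once if the flower cutter, which does not belong, is moved more than 20 mm or tipped over (distance of flower_cutter from where it was at the start of the episode above 0.02 m or angle between flower_cutter's own z axis and vertical above 0.4 rad).
It fails at once if the squat cup, which does not belong, is moved more than 20 mm or tipped over (distance of squat_cup from where it was at the start of the episode above 0.02 m or angle between squat_cup's own z axis and vertical above 0.4 rad).
It also fails if it takes over 106 s, if anything falls off the work surface, if the arm or the gripper's body presses on something with over 40 N, if the wrist force passes 120 N, or if a joint passes its speed limit or range.

## Working session

There is one attempt and no reset: what is moved stays moved. The work goes in short steps, Python scripts to look and compute and a tool call to move; the robot and the scene stay as the last step left them, time stands still between calls to the robot, and variables do not carry over. Pictures are saved under pics/ and viewed, at most 14 in all, crops included, and the job is handed in when it is done.

```bash
mkdir -p pics; cat > h.py <<'E'
import numpy as np,cv2,json
from rig import bot,capture
def snap(n,f):
    s=bot.read_state();c=capture(n);cv2.imwrite(f'pics/{f}.png',c['color'][:,:,::-1])
    K=np.array(c['K'])
    if 'view' in c: V=np.array(c['view'])
    else:
        T=np.eye(4);T[:3,:3]=s['tcp_rot'];T[:3,3]=s['position'];V=np.linalg.inv(T@np.array(c['mount']))
    np.savez(f'pics/{f}.npz',K=K,V=V,d=np.array(c.get('dist',c.get('distortion',np.zeros(5))),float))
    return c
def ray(f,u,v):
    z=np.load(f'pics/{f}.npz');p=cv2.undistortPoints(np.array([[[u,v]]],float),z['K'],z['d'])[0,0]
    Vi=np.linalg.inv(z['V']);d=Vi[:3,:3]@[p[0],-p[1],-1];return Vi[:3,3],d/np.linalg.norm(d)
def atz(f,u,v,z):
    o,d=ray(f,u,v);return (o+d*(z-o[2])/d[2]).round(4)
def tri(*a):
    A=np.zeros((3,3));b=np.zeros(3);R=[ray(*x) for x in a]
    for o,d in R: P=np.eye(3)-np.outer(d,d);A+=P;b+=P@o
    p=np.linalg.solve(A,b);return p.round(4),[round(float(np.linalg.norm((np.eye(3)-np.outer(d,d))@(p-o)))*1000,1) for o,d in R]
def pix(f,p):
    z=np.load(f'pics/{f}.npz');q=z['V'][:3,:3]@p+z['V'][:3,3];q=np.array([q[0],-q[1],-q[2]])
    return cv2.projectPoints(q[None],np.zeros(3),np.zeros(3),z['K'],z['d'])[0].ravel().round(1)
E
python3 - <<'E'
from h import *
for n in("scene","side","wrist"):
    c=snap(n,n+'0');print([(k,np.shape(v)) for k,v in c.items()]);V=np.load(f'pics/{n}0.npz')['V'];print(np.linalg.inv(V).round(3).tolist())
a=[cv2.imread(f'pics/{n}0.png') for n in("scene","side","wrist")]
s=bot.read_state();print(s['time_s'],s['position'],np.round(s['tcp_rot'],3),s['opening'])
E
```

```text
[('color', (400, 640, 3)), ('K', (3, 3)), ('view', (4, 4))]
[[-0.645, -0.516, 0.563, 1.246], [0.764, -0.441, 0.472, 0.55], [0.005, 0.735, 0.678, 0.835], [0.0, 0.0, 0.0, 1.0]]
[('color', (400, 640, 3)), ('K', (3, 3)), ('view', (4, 4))]
[[0.839, 0.336, -0.428, 0.077], [-0.544, 0.521, -0.657, -0.76], [0.002, 0.784, 0.62, 0.762], [0.0, 0.0, 0.0, 1.0]]
[('color', (400, 640, 3)), ('K', (3, 3)), ('mount', (4, 4))]
[[0.219, -0.946, -0.238, 0.073], [0.976, 0.212, 0.055, 0.623], [-0.002, -0.244, 0.97, 0.384], [0.0, 0.0, 0.0, 1.0]]
0.15 [0.13724335 0.60917198 0.22176232] [[-0.976  0.22  -0.001]
 [ 0.22   0.976 -0.002]
 [ 0.    -0.002 -1.   ]] 1.0013084371181418
```

View pics/scene0.png

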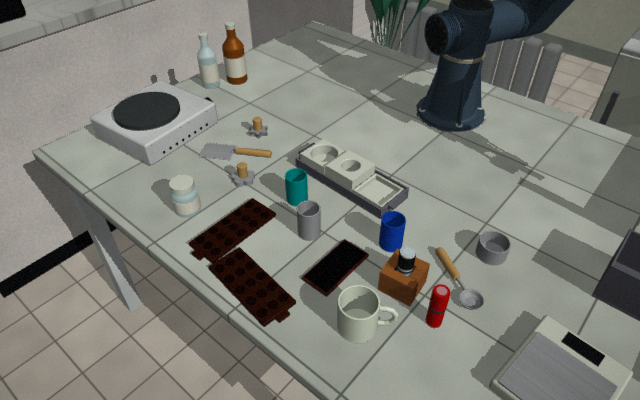

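View pics/side0.png

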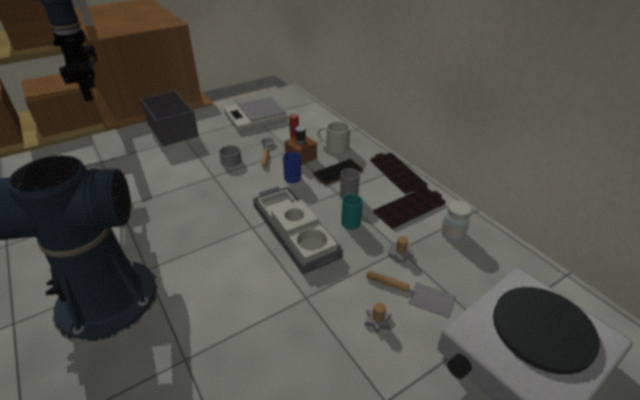

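The scene view shows three candidates for each wanted item:

- **Refractometer:** tube in the wooden block (406,260), or the red tube (438,305).
- **Tall cup:** steel (308,221), teal (296,187) or blue (392,231). The squat cup is at (493,247).
- **Cutters:** (257,127) and (241,175).
- **Caddy:** wide well at (323,153), narrow at (350,163), square at (381,187).

I choose the tube in the block and the steel cup. The cutters need a closer crop.

```bash
python3 - <<'E'
import cv2,numpy as np
s=cv2.imread('pics/scene0.png');d=cv2.imread('pics/side0.png')
C=lambda i,x,y,w,h,k:cv2.resize(i[y:y+h,x:x+w],None,fx=k,fy=k,interpolation=cv2.INTER_CUBIC)
# A: cutters scene 220,110,80,80 x5 ; cutters side 
A=np.hstack([C(s,220,110,80,80,5),C(d,355,230,80,80,0+5)])
A=np.vstack([A,np.hstack([C(d,350,290,80,40,5),C(s,290,130,80,40,5)])])
cv2.imwrite('pics/A.png',A)
B=np.hstack([C(s,290,130,130,130,3),C(s,370,230,130,130,3)])
B=cv2.resize(B,(780,390));cv2.imwrite('pics/B.png',B)
D=C(d,210,110,190,165,4)[:600,:760];cv2.imwrite('pics/D.png',D)
E
```

```text
(no output)
```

View pics/A.png

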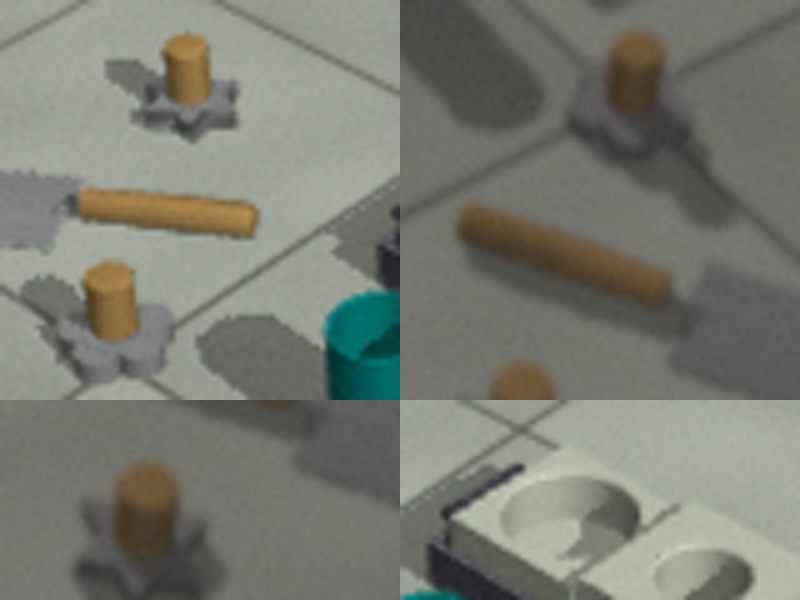

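View pics/B.png

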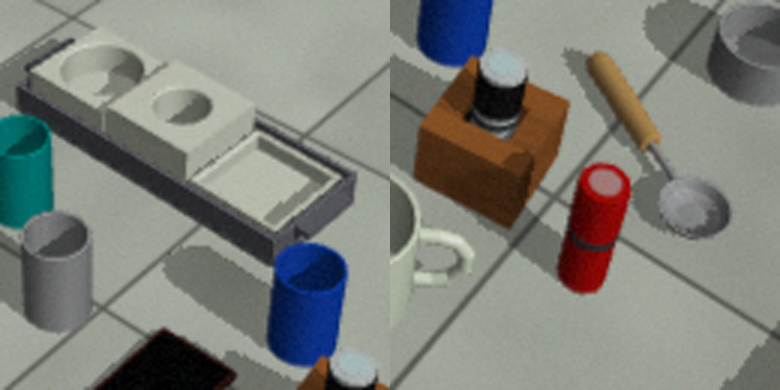

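View pics/D.png

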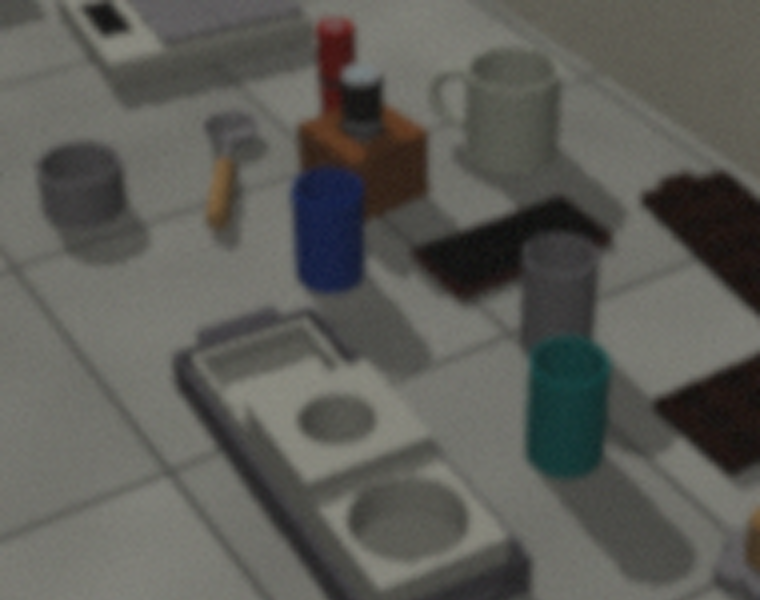

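The close crop settles the cutters. The pointed star has its knob top at scene (257.2,118.6) and side (379.6,306.4). The flower is at scene (242,164.4) and side (402.4,239). The silver and black tube in the wooden block is the refractometer, with its top at scene (407.7,253). The grey steel cup has its rim at scene (309,208).

```bash
python3 - <<'E'
from h import *
P=dict(refr=((407.7,253),(300.25,129)),steel=((309,208.3),(350,174.3)),star=((257.2,118.6),(379.6,306.4)),flower=((242,164.4),(402.4,239)),
wide=((324.3,154.3),(312,239.75)),narrow=((350.7,165.3),(294.5,214.5)),teal=((296.7,175.7),(352,200)),blue=((393.3,218.3),(292.25,157.5)),red=((441.7,290.7),(294.25,116.75)),squat=((494,240),(230.5,150.5)))
for k,(a,b) in P.items(): print(k,*tri(('scene0',*a),('side0',*b)))
E
```

```text
refr [0.6646 0.2647 0.1086] [0.8, 0.8]
steel [0.6749 0.0104 0.0795] [1.5, 1.5]
star [ 0.4722 -0.374   0.0517] [1.0, 1.0]
flower [ 0.6447 -0.2492  0.0523] [1.3, 1.3]
wide [ 0.4648 -0.1238  0.0424] [0.7, 0.7]
narrow [ 0.4691 -0.0313  0.0556] [1.0, 1.0]
teal [ 0.6101 -0.0876  0.0803] [1.3, 1.3]
blue [0.5801 0.1735 0.081 ] [2.1, 2.1]
red [0.6964 0.3602 0.1016] [2.0, 2.0]
squat [0.4604 0.3637 0.0461] [1.3, 1.3]
```

```bash
cat >> h.py <<'E'
from scipy.spatial.transform import Rotation as Ro
def go(x,y,z,a=None):
    """shift + rotvec (deg) in tool axes to world pose, tool down; a = heading of the closing axis (deg), nearest half-turn"""
    s=bot.read_state();R=np.array(s['tcp_rot']);d=R.T@(np.array([x,y,z])-s['position'])
    h=np.degrees(np.arctan2(R[1,1],R[0,1]));b=h if a is None else a+180*round((h-a)/180)
    Y=np.array([np.cos(np.radians(b)),np.sin(np.radians(b)),0]);Z=np.array([0,0,-1.]);T=np.c_[np.cross(Y,Z),Y,Z]
    print('d',d.round(4),'r',np.degrees(Ro.from_matrix(R.T@T).as_rotvec()).round(2),'head',h.round(1),'pos',np.round(s['position'],4),'j',np.round(s['joint_positions'],0),'t',s['time_s'],'F',np.round(s['force'],1))
E
python3 -c "
from h import *
go(.6646,.2647,.2)
for n,u,v in (('side0',170,95),('side0',195,140),('scene0',600,290)): print(atz(n,u,v,0.1))"
```

```text
d [-0.5902 -0.22    0.022 ] r [-0.1  -0.02 -0.  ] head 77.3 pos [0.1372 0.6092 0.2218] j [ 67.  30.  82.  -0.  68. -10.] t 0.15 F [-0.1  0.1 -0.6]
[0.3995 0.756  0.1   ]
[0.3646 0.3933 0.1   ]
[0.5004 0.5848 0.1   ]
```

pendant(
  motion=[
    {"d":[0,0,-0.05],"finger_gap":1},
    {"d":[0,0,-0.09],"finger_gap":1},
    {"d":[-0.046,-0.017,-0.09],"finger_gap":1},
    {"d":[-0.092,-0.034,-0.09],"finger_gap":1},
    {"d":[-0.138,-0.051,-0.09],"finger_gap":1},
    {"d":[-0.184,-0.068,-0.09],"finger_gap":1},
    {"d":[-0.23,-0.085,-0.09],"finger_gap":1},
    {"d":[-0.276,-0.102,-0.09],"finger_gap":1},
    {"d":[-0.322,-0.12,-0.09],"finger_gap":1},
    {"d":[-0.368,-0.137,-0.09],"finger_gap":1},
    {"d":[-0.414,-0.154,-0.09],"finger_gap":1},
    {"d":[-0.46,-0.171,-0.09],"finger_gap":1},
    {"d":[-0.506,-0.188,-0.07],"finger_gap":1},
    {"d":[-0.55,-0.205,-0.03],"finger_gap":1},
    {"d":[-0.5902,-0.22,0],"finger_gap":1},
    {"d":[-0.5902,-0.22,0],"finger_gap":1},
    {"d":[-0.5902,-0.22,0],"finger_gap":1},
    {"d":[-0.5902,-0.22,0],"finger_gap":1},
  ],
)

```text
time_s: 1.95
position: [0.6641, 0.266, 0.223]
tcp_rot: [[-0.976, 0.22, -0.001], [0.22, 0.976, 0.001], [0.001, 0.001, -1.0]]
force: [0.6, -1.0, 0.7]
opening: 1.002
grasp_force: 0.0
```

```bash
python3 -c "
from h import *
snap('wrist','w1');go(.6646,.2647,.07);print(pix('w1',np.array([.6646,.2647,.11])))"
```

```text
d [-0.0008 -0.002   0.154 ] r [ 0.07  0.04 -0.  ] head 77.4 pos [0.6641 0.2667 0.224 ] j [ 13.  37.  68.   0.  75. -64.] t 2.0 F [ 0.1 -0.2 -0. ]
[313.9 195.6]
```

View pics/w1.png

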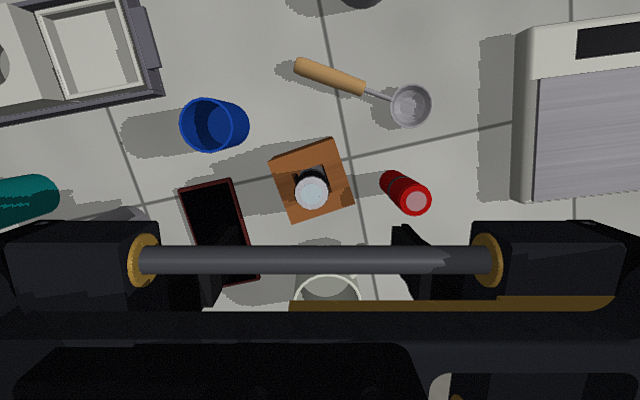

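The wrist view shows the refractometer's lens at (311,192), between the open fingers. The prediction was (314,196), so they agree to about 2 mm. The red tube at (415,200) stays clear of the fingers.

```bash
python3 -c "
from h import *
p=atz('w1',311,192,.11);print(p);q=(p+[.6646,.2647,.11])/2;print(q);go(q[0],q[1],.07)"
```

```text
[0.6606 0.2628 0.11  ]
[0.6626  0.26375 0.11   ]
d [ 0.001  -0.0034  0.154 ] r [ 0.07  0.04 -0.  ] head 77.4 pos [0.6641 0.2667 0.224 ] j [ 13.  37.  68.   0.  75. -64.] t 2.0 F [ 0.1 -0.2 -0. ]
```

pendant(
  motion=[
    {"d":[0.001,-0.0034,0.05],"finger_gap":1},
    {"d":[0.001,-0.0034,0.09],"finger_gap":1},
    {"d":[0.001,-0.0034,0.12],"finger_gap":1},
    {"d":[0.001,-0.0034,0.14],"finger_gap":1},
    {"d":[0.001,-0.0034,0.154],"finger_gap":1},
    {"d":[0.001,-0.0034,0.154],"finger_gap":1},
    {"d":[0.001,-0.0034,0.154],"finger_gap":1},
    {"d":[0.001,-0.0034,0.154],"finger_gap":1},
    {"d":[0.001,-0.0034,0.154],"finger_gap":0},
    {"d":[0.001,-0.0034,0.154],"finger_gap":0},
    {"d":[0.001,-0.0034,0.154],"finger_gap":0},
    {"d":[0.001,-0.0034,0.154],"finger_gap":0},
    {"d":[0.001,-0.0034,0.154],"finger_gap":0},
    {"d":[0.001,-0.0034,0.154],"finger_gap":0},
    {"d":[0.001,-0.0034,0.154],"finger_gap":0},
    {"d":[0.001,-0.0034,0.154],"finger_gap":0},
  ],
)

```text
time_s: 3.6
position: [0.6632, 0.2623, 0.0685]
tcp_rot: [[-0.975, 0.22, 0.0], [0.22, 0.975, 0.0], [-0.0, 0.001, -1.0]]
force: [1.6, 0.7, -2.0]
opening: 0.359
grasp_force: 30.2
```

```bash
python3 -c "
from h import *
go(.6626,.2638,.07)"
```

```text
d [ 0.0009  0.0013 -0.0015] r [ 0.03  0.01 -0.  ] head 77.3 pos [0.6632 0.2623 0.0685] j [ 13.  47.  74.   0.  59. -65.] t 3.6 F [ 1.6  0.7 -2. ]
```

pendant(
  motion=[
    {"d":[0,0,-0.004],"turn_vec":[0,0,3],"finger_gap":0},
    {"d":[0,0,-0.008],"turn_vec":[0,0,5],"finger_gap":0},
    {"d":[0,0,-0.012],"turn_vec":[0,0,3],"finger_gap":0},
    {"d":[0,0,-0.016],"finger_gap":0},
    {"d":[0,0,-0.020],"turn_vec":[0,0,-3],"finger_gap":0},
    {"d":[0,0,-0.024],"turn_vec":[0,0,-5],"finger_gap":0},
    {"d":[0,0,-0.028],"turn_vec":[0,0,-3],"finger_gap":0},
    {"d":[0,0,-0.032],"finger_gap":0},
    {"d":[0,0,-0.036],"turn_vec":[0,0,3],"finger_gap":0},
    {"d":[0,0,-0.040],"turn_vec":[0,0,5],"finger_gap":0},
    {"d":[0,0,-0.044],"turn_vec":[0,0,3],"finger_gap":0},
    {"d":[0,0,-0.048],"finger_gap":0},
    {"d":[0,0,-0.052],"turn_vec":[0,0,-3],"finger_gap":0},
    {"d":[0,0,-0.056],"turn_vec":[0,0,-4],"finger_gap":0},
    {"d":[0,0,-0.060],"turn_vec":[0,0,-2],"finger_gap":0},
    {"d":[0,0,-0.065],"finger_gap":0},
    {"d":[0,0,-0.075],"finger_gap":0},
    {"d":[0,0,-0.1],"finger_gap":0},
    {"d":[0,0,-0.13],"finger_gap":0},
    {"d":[0,0,-0.13],"finger_gap":0},
  ],
)

```text
time_s: 5.6
position: [0.6663, 0.263, 0.2044]
tcp_rot: [[-0.976, 0.219, 0.011], [0.219, 0.976, 0.002], [-0.01, 0.005, -1.0]]
force: [0.0, -0.2, 0.8]
opening: 0.363
grasp_force: 30.0
```

```bash
python3 -c "
from h import *
snap('scene','s2');snap('side','d2');go(.4691,-.0313,.2)
a=cv2.imread('pics/s2.png')[170:300,340:470];b=cv2.imread('pics/d2.png')[60:190,235:365]
cv2.imwrite('pics/E.png',cv2.resize(np.hstack([a,b]),None,fx=3,fy=3,interpolation=2))"
```

```text
d [ 0.1251 -0.329  -0.0009] r [ 0.05  0.1  -0.  ] head 77.3 pos [0.6634 0.2622 0.1996] j [ 13.  39.  69.  -0.  72. -65.] t 5.7 F [-0.5 -0.6 -1.5]
```

View pics/E.png

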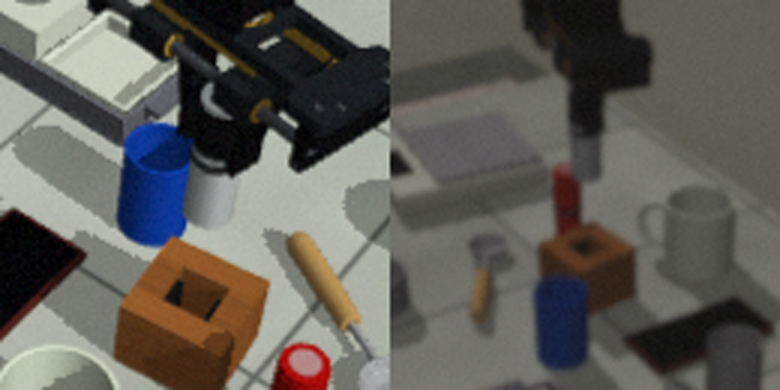

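The refractometer is out of the bore and hanging straight. Next I move towards the caddy and take a wrist look at the wells on the way.

```bash
python3 -c "
from h import *
print(tri(('s2',410.3,241),('d2',300.2,116.5)))"
```

```text
(array([0.6684, 0.2682, 0.1496]), [0.2, 0.2])
```

pendant(
  motion=[
    {"d":[0.007,-0.045,0],"finger_gap":0},
    {"d":[0.014,-0.09,0],"finger_gap":0},
    {"d":[0.021,-0.135,0],"finger_gap":0},
    {"d":[0.028,-0.18,0],"finger_gap":0},
    {"d":[0.034,-0.225,0],"finger_gap":0},
    {"d":[0.04,-0.27,0],"finger_gap":0},
    {"d":[0.0465,-0.31,0],"finger_gap":0},
    {"d":[0.0465,-0.31,0],"finger_gap":0},
    {"d":[0.0465,-0.31,0],"finger_gap":0},
    {"d":[0.0465,-0.31,0],"finger_gap":0},
    {"d":[0.0465,-0.31,0],"finger_gap":0},
  ],
)

```text
time_s: 6.8
position: [0.5497, -0.0287, 0.1981]
tcp_rot: [[-0.976, 0.218, -0.001], [0.218, 0.976, 0.0], [0.001, 0.0, -1.0]]
force: [-0.0, 0.7, -0.0]
opening: 0.366
grasp_force: 30.0
```

```bash
python3 -c "
from h import *
snap('wrist','w2');go(.4691,-.0313,.2)"
```

```text
d [ 0.0781 -0.0201 -0.0018] r [ 0.01 -0.03  0.  ] head 77.4 pos [ 0.5497 -0.0287  0.1982] j [-15.  26.  94.   0.  59. -92.] t 6.85 F [ 0.5  0.  -0.8]
```

View pics/w2.png

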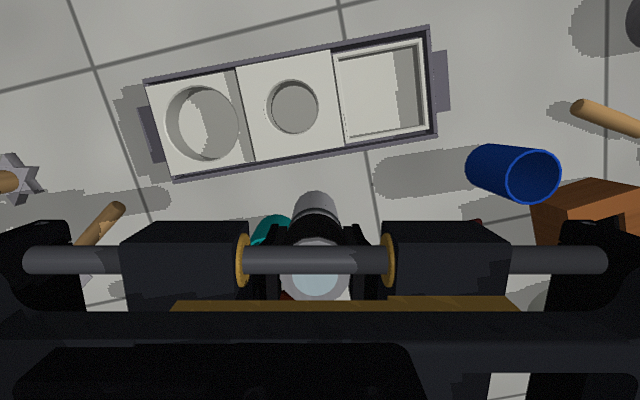

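The wrist view shows the wide well rim at (202,123), the narrow one at (294.5,106) and the square one centred near (382,91). The tube hangs straight below the gripper at (316,210).

```bash
python3 -c "
from h import *
print('wide',atz('w2',202,123.5,.045),'nar',atz('w2',294.5,106,.055),'sq',atz('w2',382,91.5,.029))
print(tri(('w2',202,123.5),('scene0',324.3,154.3),('side0',312,239.75)),tri(('w2',294.5,106),('scene0',350.7,165.3),('side0',294.5,214.5)))
for c in (.2,.21,.22): pass
p=np.array([.47,-.031,.055]);go(.4685,-.0315,.12)"
```

```text
wide [ 0.4615 -0.1267  0.045 ] nar [ 0.4659 -0.0306  0.055 ] sq [0.47   0.0602 0.029 ]
(array([ 0.463 , -0.1257,  0.043 ]), [2.4, 2.1, 1.6]) (array([ 0.4678, -0.0313,  0.0555]), [2.0, 0.3, 2.0])
d [ 0.0786 -0.0204  0.0782] r [ 0.01 -0.03  0.  ] head 77.4 pos [ 0.5497 -0.0287  0.1982] j [-15.  26.  94.   0.  59. -92.] t 6.85 F [ 0.5  0.  -0.8]
```

pendant(
  motion=[
    {"d":[0.04,-0.01,0],"finger_gap":0},
    {"d":[0.0794,-0.0203,0],"finger_gap":0},
    {"d":[0.0794,-0.0203,0],"finger_gap":0},
    {"d":[0.0794,-0.0203,0],"finger_gap":0},
    {"d":[0.0794,-0.0203,0.03],"finger_gap":0},
    {"d":[0.0794,-0.0203,0.05],"finger_gap":0},
    {"d":[0.0794,-0.0203,0.07],"finger_gap":0},
    {"d":[0.0794,-0.0203,0.085],"finger_gap":0},
    {"d":[0.0794,-0.0203,0.1],"finger_gap":0},
    {"d":[0.0794,-0.0203,0.11],"finger_gap":0},
    {"d":[0.0794,-0.0203,0.118],"finger_gap":0},
    {"d":[0.0794,-0.0203,0.121],"finger_gap":0},
    {"d":[0.0794,-0.0203,0.123],"finger_gap":0},
    {"d":[0.0794,-0.0203,0.123],"finger_gap":0},
  ],
)

```text
time_s: 8.25
position: [0.4679, -0.0325, 0.0757]
tcp_rot: [[-0.976, 0.22, 0.001], [0.22, 0.976, -0.0], [-0.001, -0.0, -1.0]]
force: [-0.8, 0.4, -1.7]
opening: 0.358
grasp_force: 30.0
```

```bash
python3 -c "
from h import *
snap('side','d3');go(.4677,-.0312,.0715)"
```

```text
d [0.0005 0.0012 0.0044] r [-0.    0.05  0.  ] head 77.3 pos [ 0.468  -0.0325  0.0759] j [-18.  33. 111.   0.  35. -95.] t 8.3 F [ 0.1  0.9 -1. ]
```

No contact yet. I lower in fine steps until it touches.

pendant(
  motion=[
    {"d":[0,0,0.002],"finger_gap":0},
    {"d":[0,0,0.0035],"finger_gap":0},
    {"d":[0,0,0.0045],"finger_gap":0},
    {"d":[0,0,0.0045],"finger_gap":0},
    {"d":[0,0,0.0045],"finger_gap":0},
  ],
)

```text
time_s: 8.8
position: [0.4677, -0.0324, 0.0714]
tcp_rot: [[-0.975, 0.22, 0.0], [0.22, 0.975, -0.0], [-0.001, -0.0, -1.0]]
force: [0.3, 0.9, 3.4]
opening: 0.358
grasp_force: 30.0
```

```bash
python3 -c "
from h import *
snap('scene','s3');a=cv2.imread('pics/s3.png')[80:240,280:440]
cv2.imwrite('pics/F.png',cv2.resize(a,None,fx=3,fy=3,interpolation=2))"
```

```text
(no output)
```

The upward force is 3.4 N, so the tube has touched the floor. I release it and rise.

pendant(
  motion=[
    {"d":[0,0,0.0005],"finger_gap":0},
    {"d":[0,0,0.0005],"finger_gap":1},
    {"d":[0,0,0.0005],"finger_gap":1},
    {"d":[0,0,0.0005],"finger_gap":1},
    {"d":[0,0,0.0005],"finger_gap":1},
    {"d":[0,0,0.0005],"finger_gap":1},
    {"d":[0,0,0.0005],"finger_gap":1},
    {"d":[0,0,-0.02],"finger_gap":1},
    {"d":[0,0,-0.05],"finger_gap":1},
    {"d":[0,0,-0.09],"finger_gap":1},
    {"d":[0,0,-0.13],"finger_gap":1},
    {"d":[0,0,-0.13],"finger_gap":1},
    {"d":[0,0,-0.13],"finger_gap":1},
  ],
)

```text
time_s: 10.15
position: [0.4678, -0.0324, 0.2017]
tcp_rot: [[-0.976, 0.22, 0.002], [0.22, 0.976, -0.001], [-0.002, -0.0, -1.0]]
force: [0.2, 0.6, -1.2]
opening: 0.995
grasp_force: 0.0
```

```bash
python3 -c "
from h import *
snap('scene','s3');snap('side','d3');a=cv2.imread('pics/s3.png')[80:240,280:440];b=cv2.imread('pics/d3.png')[120:280,220:380]
cv2.imwrite('pics/F.png',cv2.resize(np.hstack([a,b]),None,fx=2.5,fy=2.5,interpolation=2));go(.6749,.0104,.2)"
```

```text
d [-0.194   0.0873 -0.0005] r [ 0.01 -0.15  0.  ] head 77.3 pos [ 0.4665 -0.0321  0.2   ] j [-18.  20. 105.  -0.  55. -95.] t 10.25 F [-0.   0.3 -1. ]
```

View pics/F.png

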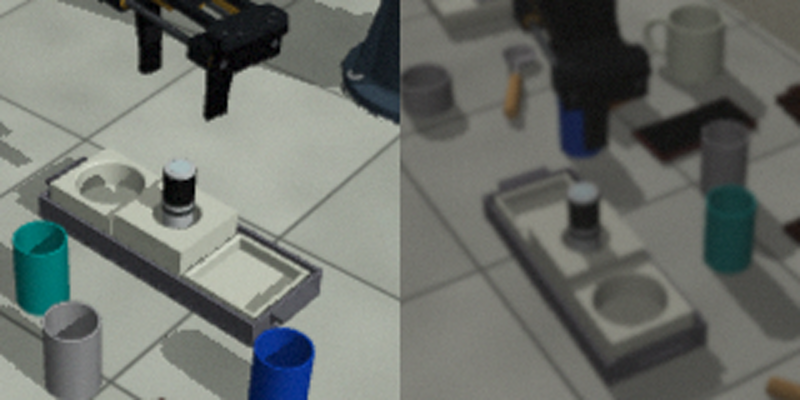

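The refractometer stands upright in the narrow well, with its top at scene (352,147) and side (293,196). The tall cup is next, with a wrist look from above on the way.

```bash
python3 -c "
from h import *
print(tri(('s3',352,146.8),('d3',293.2,196)))"
```

```text
(array([ 0.4691, -0.0295,  0.1152]), [0.8, 0.8])
```

pendant(
  motion=[
    {"d":[-0.045,0.02,0],"finger_gap":1},
    {"d":[-0.09,0.04,0],"finger_gap":1},
    {"d":[-0.135,0.06,0],"finger_gap":1},
    {"d":[-0.17,0.077,0],"finger_gap":1},
    {"d":[-0.194,0.0873,0],"finger_gap":1},
    {"d":[-0.194,0.0873,0],"finger_gap":1},
    {"d":[-0.194,0.0873,0],"finger_gap":1},
    {"d":[-0.194,0.0873,0],"finger_gap":1},
    {"d":[-0.194,0.0873,0],"finger_gap":1},
  ],
)

```text
time_s: 11.15
position: [0.6745, 0.0099, 0.2005]
tcp_rot: [[-0.975, 0.22, -0.002], [0.22, 0.975, 0.0], [0.002, -0.0, -1.0]]
force: [-0.4, -0.2, 0.5]
opening: 0.996
grasp_force: 0.0
```

```bash
python3 -c "
from h import *
snap('wrist','w4');go(.6749,.0104,.05);print(pix('w4',np.array([.6749,.0104,.08])))"
```

```text
d [-1.000e-04  5.000e-04  1.509e-01] r [-0.01 -0.07 -0.  ] head 77.3 pos [0.6749 0.0099 0.2009] j [ -9.  35.  75.  -0.  69. -86.] t 11.2 F [0.4 0.  0.6]
[315.9 193.5]
```

View pics/w4.png

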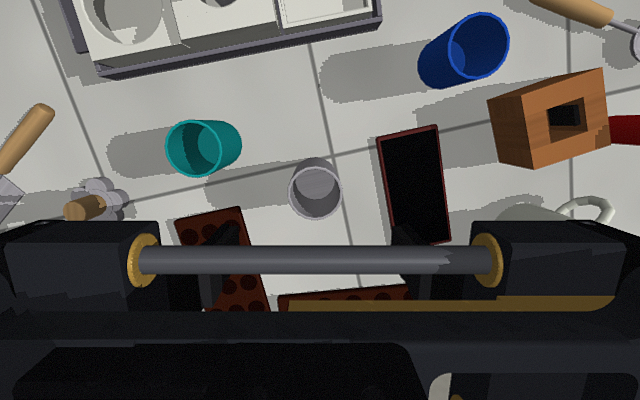

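The wrist view shows the steel cup's rim at (315,190), centred between the fingers. The teal cup at (203,148) is clear. I grasp it now.

pendant(
  motion=[
    {"d":[0.001,0.0005,0.045],"finger_gap":1},
    {"d":[0.001,0.0005,0.08],"finger_gap":1},
    {"d":[0.001,0.0005,0.11],"finger_gap":1},
    {"d":[0.001,0.0005,0.135],"finger_gap":1},
    {"d":[0.001,0.0005,0.15],"finger_gap":1},
    {"d":[0.001,0.0005,0.159],"finger_gap":1},
    {"d":[0.001,0.0005,0.159],"finger_gap":1},
    {"d":[0.001,0.0005,0.159],"finger_gap":1},
    {"d":[0.001,0.0005,0.159],"finger_gap":0},
    {"d":[0.001,0.0005,0.159],"finger_gap":0},
    {"d":[0.001,0.0005,0.159],"finger_gap":0},
    {"d":[0.001,0.0005,0.159],"finger_gap":0},
    {"d":[0.001,0.0005,0.159],"finger_gap":0},
    {"d":[0.001,0.0005,0.159],"finger_gap":0},
  ],
)

```text
time_s: 12.6
position: [0.6753, 0.0107, 0.0422]
tcp_rot: [[-0.976, 0.22, 0.0], [0.22, 0.976, -0.0], [-0.0, -0.0, -1.0]]
force: [0.6, -0.3, 0.7]
opening: 0.605
grasp_force: 30.4
```

pendant(
  motion=[
    {"d":[0,0,-0.02],"finger_gap":0},
    {"d":[0,0,-0.06],"finger_gap":0},
    {"d":[0,0,-0.1],"finger_gap":0},
    {"d":[0,0,-0.14],"finger_gap":0},
    {"d":[0,0,-0.16],"finger_gap":0},
    {"d":[0,0,-0.16],"finger_gap":0},
    {"d":[0,0,-0.16],"finger_gap":0},
  ],
)

```text
time_s: 13.3
position: [0.6745, 0.011, 0.2013]
tcp_rot: [[-0.976, 0.22, -0.001], [0.22, 0.976, 0.0], [0.001, -0.0, -1.0]]
force: [-0.2, 0.4, -1.1]
opening: 0.606
grasp_force: 30.3
```

```bash
python3 -c "
from h import *
go(.4635,-.125,.2)"
```

```text
d [ 0.1759 -0.179   0.0015] r [-0.01 -0.07 -0.  ] head 77.3 pos [0.6745 0.011  0.2013] j [ -9.  35.  76.   0.  69. -86.] t 13.3 F [-0.2  0.4 -1.1]
```

The cup is held (opening 0.606, about 53 mm). I carry it over the wide well and turn the gripper so its long side clears the refractometer.

pendant(
  motion=[
    {"d":[0.016,-0.016,0],"turn_vec":[0,0,7],"finger_gap":0},
    {"d":[0.032,-0.033,0],"turn_vec":[0,0,14],"finger_gap":0},
    {"d":[0.048,-0.049,0],"turn_vec":[0,0,21],"finger_gap":0},
    {"d":[0.064,-0.065,0],"turn_vec":[0,0,28],"finger_gap":0},
    {"d":[0.08,-0.081,0],"turn_vec":[0,0,35],"finger_gap":0},
    {"d":[0.096,-0.098,0],"turn_vec":[0,0,42],"finger_gap":0},
    {"d":[0.112,-0.114,0],"turn_vec":[0,0,49],"finger_gap":0},
    {"d":[0.128,-0.13,0],"turn_vec":[0,0,56],"finger_gap":0},
    {"d":[0.144,-0.147,0],"turn_vec":[0,0,63],"finger_gap":0},
    {"d":[0.16,-0.163,0],"turn_vec":[0,0,70],"finger_gap":0},
    {"d":[0.1759,-0.179,0],"turn_vec":[0,0,77],"finger_gap":0},
    {"d":[0.1759,-0.179,0],"turn_vec":[0,0,77],"finger_gap":0},
    {"d":[0.1759,-0.179,0],"turn_vec":[0,0,77],"finger_gap":0},
    {"d":[0.1759,-0.179,0],"turn_vec":[0,0,77],"finger_gap":0},
  ],
)

```text
time_s: 14.7
position: [0.4645, -0.1248, 0.2012]
tcp_rot: [[-0.006, 1.0, -0.001], [1.0, 0.006, 0.001], [0.001, -0.001, -1.0]]
force: [-0.5, -0.4, -1.0]
opening: 0.607
grasp_force: 30.3
```

```bash
python3 -c "
from h import *
go(.4635,-.125,.06)"
```

```text
d [-0.0003 -0.0009  0.1412] r [-0.05 -0.05 -0.  ] head 0.4 pos [ 0.4645 -0.1248  0.2012] j [-28.  21. 104.   0.  55. -29.] t 14.7 F [-0.5 -0.4 -1. ]
```

pendant(
  motion=[
    {"d":[0,-0.001,0.04],"finger_gap":0},
    {"d":[0,-0.001,0.075],"finger_gap":0},
    {"d":[0,-0.001,0.1],"finger_gap":0},
    {"d":[0,-0.001,0.118],"finger_gap":0},
    {"d":[0,-0.001,0.13],"finger_gap":0},
    {"d":[0,-0.001,0.138],"finger_gap":0},
    {"d":[0,-0.001,0.142],"finger_gap":0},
    {"d":[0,-0.001,0.144],"finger_gap":0},
    {"d":[0,-0.001,0.146],"finger_gap":0},
    {"d":[0,-0.001,0.1465],"finger_gap":0},
    {"d":[0,-0.001,0.1465],"finger_gap":0},
    {"d":[0,-0.001,0.1465],"finger_gap":0},
  ],
)

```text
time_s: 15.9
position: [0.4634, -0.1253, 0.0559]
tcp_rot: [[-0.005, 1.0, 0.001], [1.0, 0.005, -0.0], [-0.0, 0.001, -1.0]]
force: [-0.2, -0.8, -1.3]
opening: 0.608
grasp_force: 30.3
```

pendant(
  motion=[
    {"d":[0,0,0.001],"finger_gap":0},
    {"d":[0,0,0.002],"finger_gap":0},
    {"d":[0,0,0.002],"finger_gap":0},
    {"d":[0,0,0.002],"finger_gap":0},
  ],
)

```text
time_s: 16.3
position: [0.4635, -0.1253, 0.0551]
tcp_rot: [[-0.005, 1.0, 0.001], [1.0, 0.005, -0.001], [-0.001, 0.001, -1.0]]
force: [-1.9, 1.3, 12.7]
opening: 0.604
grasp_force: 30.2
```

The cup is on the floor (12.7 N upward). I release it, rise and look.

pendant(
  motion=[
    {"d":[0,0,-0.0015],"finger_gap":0},
    {"d":[0,0,-0.0015],"finger_gap":1},
    {"d":[0,0,-0.0015],"finger_gap":1},
    {"d":[0,0,-0.0015],"finger_gap":1},
    {"d":[0,0,-0.0015],"finger_gap":1},
    {"d":[0,0,-0.02],"finger_gap":1},
    {"d":[0,0,-0.05],"finger_gap":1},
    {"d":[0,0,-0.09],"finger_gap":1},
    {"d":[0,0,-0.13],"finger_gap":1},
    {"d":[0,0,-0.145],"finger_gap":1},
    {"d":[0,0,-0.145],"finger_gap":1},
    {"d":[0,0,-0.145],"finger_gap":1},
  ],
)

```text
time_s: 17.5
position: [0.4627, -0.1249, 0.1981]
tcp_rot: [[-0.005, 1.0, -0.001], [1.0, 0.005, 0.0], [0.0, -0.001, -1.0]]
force: [-0.5, 0.4, -0.4]
opening: 1.002
grasp_force: 0.0
```

```bash
python3 -c "
from h import *
snap('scene','s5');snap('side','d5');go(.4722,-.374,.2)"
```

```text
d [-0.2495  0.0088 -0.0033] r [-0.17 -0.09 -0.  ] head 0.3 pos [ 0.4621 -0.1246  0.1971] j [-28.  21. 104.  -0.  55. -29.] t 17.6 F [ 0.7  0.2 -0.6]
```

pendant(
  motion=[
    {"d":[-0.045,0.002,0],"finger_gap":1},
    {"d":[-0.09,0.004,0],"finger_gap":1},
    {"d":[-0.135,0.005,0],"finger_gap":1},
    {"d":[-0.18,0.007,0],"finger_gap":1},
    {"d":[-0.22,0.008,0],"finger_gap":1},
    {"d":[-0.2495,0.0088,0],"finger_gap":1},
    {"d":[-0.2495,0.0088,0],"finger_gap":1},
    {"d":[-0.2495,0.0088,0],"finger_gap":1},
    {"d":[-0.2495,0.0088,0],"finger_gap":1},
  ],
)

```text
time_s: 18.5
position: [0.4726, -0.3727, 0.1972]
tcp_rot: [[-0.006, 1.0, -0.002], [1.0, 0.006, 0.003], [0.003, -0.002, -1.0]]
force: [-0.9, 0.0, -0.5]
opening: 1.002
grasp_force: 0.0
```

```bash
python3 -c "
from h import *
snap('wrist','w6');go(.4722,-.374,.017);print(pix('w6',np.array([.4722,-.374,.05])))
a=cv2.imread('pics/s5.png')[80:240,280:440];b=cv2.imread('pics/d5.png')[120:280,220:380];w=cv2.imread('pics/w6.png')[0:240]
r=cv2.resize(np.hstack([a,b]),(640,320),interpolation=2)
cv2.imwrite('pics/G.png',np.vstack([w,r]))"
```

```text
d [-0.0018 -0.0003  0.1806] r [-0.1  -0.14 -0.  ] head 0.4 pos [ 0.4729 -0.3726  0.1976] j [-49.  30.  87.   0.  63. -49.] t 18.55 F [ 0.2  0.8 -0.3]
[314.4 188.5]
```

View pics/G.png

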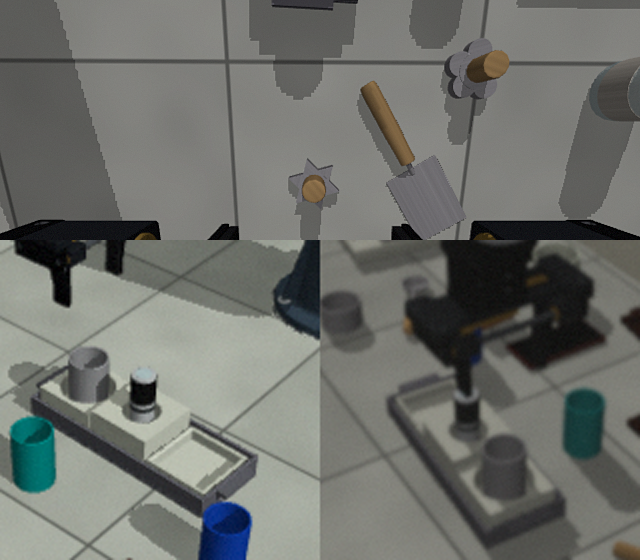

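The wrist view confirms the six-pointed star, with its knob at (314,188) under the gripper. The flower is away at (475,68). The steel cup stands upright in the wide well. I descend with a reduced opening.

pendant(
  motion=[
    {"d":[-0.0015,0,0.04],"finger_gap":0.7},
    {"d":[-0.0015,0,0.08],"finger_gap":0.7},
    {"d":[-0.0015,0,0.11],"finger_gap":0.7},
    {"d":[-0.0015,0,0.14],"finger_gap":0.7},
    {"d":[-0.0015,0,0.16],"finger_gap":0.7},
    {"d":[-0.0015,0,0.172],"finger_gap":0.7},
    {"d":[-0.0015,0,0.179],"finger_gap":0.7},
    {"d":[-0.0015,0,0.179],"finger_gap":0.7},
    {"d":[-0.0015,0,0.179],"finger_gap":0},
    {"d":[-0.0015,0,0.179],"finger_gap":0},
    {"d":[-0.0015,0,0.179],"finger_gap":0},
    {"d":[-0.0015,0,0.179],"finger_gap":0},
    {"d":[-0.0015,0,0.179],"finger_gap":0},
    {"d":[-0.0015,0,0.179],"finger_gap":0},
  ],
)

```text
time_s: 19.95
position: [0.4732, -0.3761, 0.0198]
tcp_rot: [[-0.005, 1.0, -0.0], [1.0, 0.005, -0.0], [-0.0, -0.0, -1.0]]
force: [-1.1, -0.5, 1.3]
opening: 0.289
grasp_force: 30.0
```

pendant(
  motion=[
    {"d":[0,0,-0.03],"finger_gap":0},
    {"d":[0,0,-0.07],"finger_gap":0},
    {"d":[0,0,-0.11],"finger_gap":0},
    {"d":[0,0,-0.15],"finger_gap":0},
    {"d":[0,0,-0.19],"finger_gap":0},
    {"d":[0,0,-0.2],"finger_gap":0},
    {"d":[0,0,-0.2],"finger_gap":0},
    {"d":[0,0,-0.2],"finger_gap":0},
  ],
)

```text
time_s: 20.75
position: [0.4724, -0.3751, 0.2178]
tcp_rot: [[-0.005, 1.0, -0.002], [1.0, 0.005, 0.003], [0.003, -0.002, -1.0]]
force: [-1.0, 0.3, -1.6]
opening: 0.292
grasp_force: 30.0
```

```bash
python3 -c "
from h import *
go(.4722,.0618,.22)"
```

```text
d [ 0.4369  0.002  -0.0011] r [-0.13 -0.15 -0.  ] head 0.3 pos [ 0.4724 -0.3751  0.2178] j [-49.  29.  85.   0.  66. -49.] t 20.75 F [-1.   0.3 -1.6]
```

```bash
python3 -c "
from h import *
print(atz('scene0',379.6,190,.029))"
```

```text
[0.4717 0.0653 0.029 ]
```

pendant(
  motion=[
    {"d":[0.04,0,0],"finger_gap":0},
    {"d":[0.085,0,0],"finger_gap":0},
    {"d":[0.13,0,0],"finger_gap":0},
    {"d":[0.175,0,0],"finger_gap":0},
    {"d":[0.22,0,0],"finger_gap":0},
    {"d":[0.265,0.001,0],"finger_gap":0},
    {"d":[0.31,0.001,0],"finger_gap":0},
    {"d":[0.355,0.001,0],"finger_gap":0},
    {"d":[0.395,0.002,0],"finger_gap":0},
    {"d":[0.425,0.002,0],"finger_gap":0},
    {"d":[0.4369,0.002,0],"finger_gap":0},
    {"d":[0.4369,0.002,0],"finger_gap":0},
    {"d":[0.4369,0.002,0],"finger_gap":0},
    {"d":[0.4369,0.002,0],"finger_gap":0},
  ],
)

```text
time_s: 22.15
position: [0.4731, 0.0596, 0.2191]
tcp_rot: [[-0.003, 1.0, -0.001], [1.0, 0.003, -0.0], [-0.0, -0.001, -1.0]]
force: [0.2, 0.4, -1.8]
opening: 0.293
grasp_force: 30.0
```

```bash
python3 -c "
from h import *
snap('scene','s7');go(.4722,.0618,.033)
a=cv2.imread('pics/s7.png')[60:260,280:480];cv2.imwrite('pics/H.png',cv2.resize(a,None,fx=3,fy=3,interpolation=2))"
```

```text
d [ 0.0023 -0.0009  0.1862] r [-0.03  0.02  0.  ] head 0.2 pos [0.4732 0.0595 0.2192] j [ -6.  19. 103.  -0.  58.  -6.] t 22.2 F [-0.7  0.4 -1.9]
```

View pics/H.png

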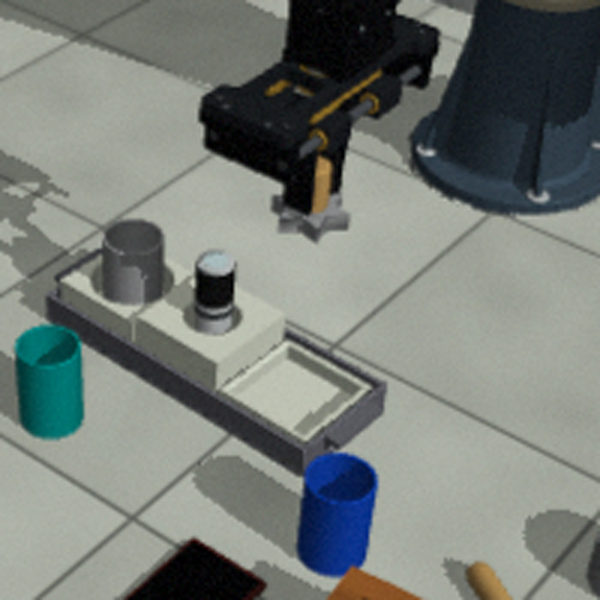

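The star hangs level and knob up, with the square well clear below it. I lower it now.

pendant(
  motion=[
    {"d":[0.0033,-0.001,0.045],"finger_gap":0},
    {"d":[0.0033,-0.001,0.09],"finger_gap":0},
    {"d":[0.0033,-0.001,0.12],"finger_gap":0},
    {"d":[0.0033,-0.001,0.145],"finger_gap":0},
    {"d":[0.0033,-0.001,0.16],"finger_gap":0},
    {"d":[0.0033,-0.001,0.17],"finger_gap":0},
    {"d":[0.0033,-0.001,0.178],"finger_gap":0},
    {"d":[0.0033,-0.001,0.182],"finger_gap":0},
    {"d":[0.0033,-0.001,0.184],"finger_gap":0},
    {"d":[0.0033,-0.001,0.186],"finger_gap":0},
    {"d":[0.0033,-0.001,0.1865],"finger_gap":0},
    {"d":[0.0033,-0.001,0.1865],"finger_gap":0},
  ],
)

```text
time_s: 23.4
position: [0.4723, 0.0642, 0.0334]
tcp_rot: [[-0.005, 1.0, 0.001], [1.0, 0.005, -0.0], [-0.0, 0.001, -1.0]]
force: [0.2, -0.7, -0.2]
opening: 0.288
grasp_force: 30.0
```

pendant(
  motion=[
    {"d":[0,0,0.001],"finger_gap":0},
    {"d":[0,0,0.0015],"finger_gap":0},
    {"d":[0,0,0.0015],"finger_gap":0},
    {"d":[0,0,0.0015],"finger_gap":0},
  ],
)

```text
time_s: 23.8
position: [0.4724, 0.0642, 0.0328]
tcp_rot: [[-0.005, 1.0, 0.001], [1.0, 0.005, -0.0], [-0.0, 0.001, -1.0]]
force: [-1.3, 0.2, 9.5]
opening: 0.29
grasp_force: 30.0
```

It is in contact with the floor. I release with a limited opening and rise.

pendant(
  motion=[
    {"d":[0,0,-0.001],"finger_gap":0},
    {"d":[0,0,-0.001],"finger_gap":0.5},
    {"d":[0,0,-0.001],"finger_gap":0.5},
    {"d":[0,0,-0.001],"finger_gap":0.5},
    {"d":[0,0,-0.001],"finger_gap":0.5},
    {"d":[0,0,-0.02],"finger_gap":0.5},
    {"d":[0,0,-0.05],"finger_gap":0.5},
    {"d":[0,0,-0.09],"finger_gap":0.5},
    {"d":[0,0,-0.13],"finger_gap":0.5},
    {"d":[0,0,-0.17],"finger_gap":0.5},
    {"d":[0,0,-0.21],"finger_gap":0.5},
    {"d":[0,0,-0.21],"finger_gap":0.5},
    {"d":[0,0,-0.21],"finger_gap":0.5},
  ],
)

```text
time_s: 25.1
position: [0.4722, 0.0641, 0.2423]
tcp_rot: [[-0.005, 1.0, 0.002], [1.0, 0.005, -0.0], [-0.0, 0.002, -1.0]]
force: [-0.1, 0.0, -0.1]
opening: 0.502
grasp_force: 0.0
```

```bash
python3 -c "
from h import *
snap('scene','s8');snap('side','d8')
a=cv2.imread('pics/s8.png')[110:250,260:420];b=cv2.imread('pics/d8.png')[130:270,220:380]
cv2.imwrite('pics/I.png',cv2.resize(np.hstack([a,b]),(800,350),interpolation=2))"
```

```text
(no output)
```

View pics/I.png

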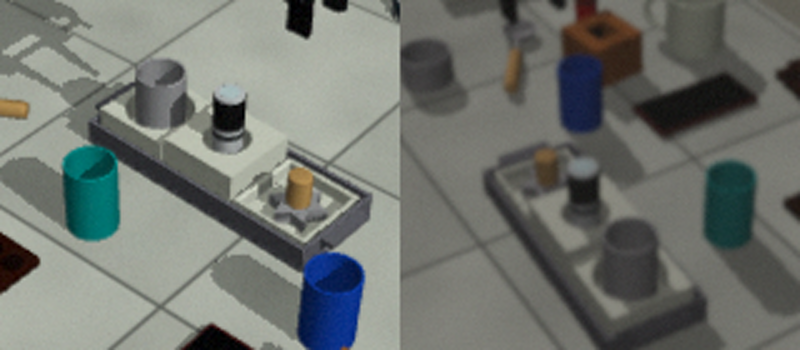

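All three stand upright in their wells. I do one numeric check before handing in: the knob top is at scene (380,180) and side (278.4,191.6), and the cup rim is at scene (324.4,140) and side (312,222.8).

```bash
python3 -c "
from h import *
print(tri(('s8',380,180),('d8',278.4,191.6)),tri(('s8',324.4,140),('d8',312,222.8)))"
```

```text
(array([0.4758, 0.0658, 0.0647]), [0.3, 0.3]) (array([ 0.4684, -0.1197,  0.0932]), [0.3, 0.3])
```

```bash
python3 -c "
from rig import bot
print(bot.hand_in())"
```

```text
the job is handed in; nothing more can be done
None
```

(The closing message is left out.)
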